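# Tap the pan support home over the burner

### The arm

A 6-joint arm with a two-finger parallel gripper is mounted at the origin on the work surface. World frame = base frame: x ahead of the robot, y to its left, z up, the work surface at z = 0. Lengths are in m, angles in rad, forces in N, time in s.
With the tool pointing down it reaches from about 0.3 to 0.775 m from the base axis. Payload 14.6 kg.
Tool frame: the origin (TCP) lies at the very end of the fingers, on their centre line; the grasp point (between the pads) lies 19 mm behind it; z points along the fingers, y is the line along which they close (so a half turn about z gives the same grasp; the last joint's range is limited). The gripper opens to 94 mm and grips with 3 to 60 N. Pads are 16 mm wide; open, the fingers measure 119 mm over their backs; the gripper's body (75 mm by 177 mm) begins 78 mm behind the grasp point.
Start: joints at [1.228, 0.3, 1.521, -0, 1.321, -0.067], TCP at [0.15, 0.529, 0.205] pointing down, gripper open.
Joint ranges: [-3.03, 3.03], [-0.79, 2.21], [0.23, 2.52], [-1.04, 4.18], [0, 3.07], [-2.55, 2.55]. Speed limits (rad/s): [2.22, 2.22, 2.57, 3.14, 3.14, 3.14].

### API

Orientations are given as [roll, pitch, yaw] about the fixed x, y, z axes, in that order (R = Rz(yaw) Ry(pitch) Rx(roll)).
In Python, from station import ctrl gives the robot as it stands.
- The arm moves only by the shell command python3 -m pendant 'ROWS' [OPENING] [FORCE]. ROWS is JSON, a list of rows, each a list of 2 entries, a list of its own where there are three numbers: the shift along the world's x, y, z in cm, then the turn about the world's z in rad. A call has 1 to 20 rows; each row shifts and turns the commanded pose from where the row before left it; what a row does not reach is not made up. A row lasts 1/12 s, in which the tool goes at most 41.7 mm and 7.16 degrees, less where a joint would pass 70% of its speed; a pose out of reach is approached as far as the arm can. A call is refused whole if a number of a shift passes 4.17 or a number of a turn 0.125, either way. A call with a gripper value outside its range is refused whole. OPENING is the opening, from 0 (shut) to 1 (fully open), set as the call begins (- or left out, the last holds). The fingers move at their own pace and stop on an object; FORCE is the grip in N (left out, the last holds). Time passes only in rows, so rows that do not move let the fingers close. It gives the time, the measured TCP pose, the force, the opening and the grip force at its end, in the units of the state.
- ctrl.get_obs(): the state, without advancing time (a new reading comes with each control period).
- ctrl.camera(name): name is "scene" or "top" or "wrist"; returns a dict with "color" (384x512x3 uint8, red, green, blue), "intrinsics" (3x3 intrinsics, pixels), "k1" (the pictures are not rectified: a ray, as slopes to the right and down, at radius r is drawn at 1 + k1 r^2 times it, then the intrinsics apply), "camera_from_world" (4x4, takes a point from world to camera coordinates). Camera axes: x right, y down, z forward; pixel columns grow to the right and rows downward; lengths in m; the calibration is good to about 2 mm. A picture is of the moment at which its call begins. There is no depth.
- ctrl.hand_in(): hands the job in; it is judged then, once.
The state is a dict: "time_s": time; "qpos": joint angles; "joint_vel": joint speeds; "tau": joint torques, N m; "ee_pos": TCP position; "eef_rot": TCP orientation; "force": force on the tool from outside, world axes, zero at the start; "moment": the same for the moment, N m; "grip_width": finger opening in m; "grip_force": force on a finger pad.
Only numpy, scipy, OpenCV 4.12 (cv2) and the standard library are available. Lean on these libraries where they do the work, as an engineer would, in place of code of your own. Each camera call takes 0.05 s, during which the arm holds its last target. There are 200 camera calls.

### The job

The cast-iron pan support on the table-top gas stove has been put back crooked and off its seats: without gripping or lifting it, tap its frame with the fingers from outside, on alternate sides as it needs, until it is centred over the burner and all four feet have dropped into their dimples, then take the fingers away. Then prove that it is locked: press steadily against its left side with about a kilo of push (10 N), let go, and press the same way against its right side; it must stay seated. Never push it with more than a kilo and a half (15 N), do not shift the small things beside the stove, and finish with the support seated and untouched.

Things in the scene. Friction and masses are not known exactly. Their poses are not given: they have to be found in the camera images.
- stove: White table-top cartridge stove, fixed. Origin on the table below the burner axis; x away from the robot (dial on the front, -x, face), y to the robot's left, yaw within 0.25 rad. Flat hob top at z 70 mm, x and y from -125 to 125 mm; right of it (y -126 to -214 mm) a cartridge bay 79 mm high. Burner at x = y = 0, radius 24 mm, its cap 83 mm high.
- seat (a point): Point on the burner axis, 66 mm above the stove's origin, axes as the stove's: the support's origin lies here when seated. Round the burner, at x = +-66 mm, y = +-66 mm, four round dimples in the hob top, radius 8 mm, 4 mm deep with dark rubber bottoms, are the seats of the support's feet, with about 2 mm of play each way.
- support: Loose dark cast-iron pan support, 0.42 to 0.6 kg: square frame 150 mm over its outside, four arms pointing inwards, four round feet of radius 6 mm at x = +-66 mm, y = +-66 mm. Origin at the centre, level with the undersides of the feet; x and y along the sides. It slides under 3 to 7 N; seated, it slides through its play, then the dimple walls stop it hard.
- frame (a point): Centre of the support at mid-height of its frame, 18 mm above its feet. The bars' upright outer faces lie 75 mm from here, from 8 mm below to 8 mm above it. At the start the feet stand on the hob top, the centre up to 13 mm off the burner axis in stove x and y, turned 0.05 to 0.11 rad anticlockwise to the stove. Pushed 60 mm off its middle it turns about a point some 145 mm past the centre.
- ramekin: White porcelain ramekin, radius 40 mm, 45 mm high, to the left of the stove; origin under its centre. Leave alone.
- scraper: Cast aluminium comal scraper lying flat, 183 mm long, 95 mm wide blade, 13 mm thick handle, to the left of the stove; origin near the joint of handle and blade. Leave alone.
- mill: Dark wooden pepper mill, radius 26 mm, 110 mm high, to the right of the stove; origin under its centre. Leave alone.
Not all that is in view belongs to the job. What is shaped like the support but pink or yellow is not meant.

How it is judged:
On the way, in this order (a step that is already met when the one before it is completed fails the run):
1. the pan support sits level with all four feet down in the dimples, and the fingers are off it (z of support in the frame of stove below 0.0675 m and horizontal distance between support and stove below 0.005 m and angle between support's own z axis and vertical below 0.012 rad and contact force between each of the arm, the fingers and support below 0.3 N), for 0.2 s.
2. it is pressed steadily (8 to 15 N for 0.2 s) against its left side and stays seated (z of support in the frame of stove below 0.0675 m and horizontal distance between support and stove below 0.005 m and angle between support's own z axis and vertical below 0.012 rad and contact force between the fingers and support above 8 N and y of the grasp point in the frame of stove above 0.065 m), for 0.2 s.
3. then it is pressed in the same way against its right side and stays seated (z of support in the frame of stove below 0.0675 m and horizontal distance between support and stove below 0.005 m and angle between support's own z axis and vertical below 0.012 rad and contact force between the fingers and support above 8 N and y of the grasp point in the frame of stove below -0.065 m), for 0.2 s.
At the end, for the whole second after the job is handed in: The pan support is at rest, untouched, with all four feet down in their dimples: within 5 mm of the burner axis, its origin less than 67.5 mm above the stove's (66 when fully seated) and level within 0.012 rad (z of support in the frame of stove below 0.0675 m and horizontal distance between support and stove below 0.005 m and angle between support's own z axis and vertical below 0.012 rad and linear speed of support below 0.01 m/s and contact force between the fingers and support below 0.1 N).
It fails at once if the pan support is pushed or gripped with more than 15 N (contact force between any of the fingers, the arm and support above 15 N).
It fails at once if the pan support is lifted or tipped off the hob (more than 6 mm up) (z of support in the frame of stove above 0.076 m).
It fails at once if the pan support is pushed or dragged from inside or on top of its frame instead of from outside (contact force between the fingers and support above 0.5 N and x of the grasp point in the frame of support between -0.065 and 0.065 m and y of the grasp point in the frame of support between -0.065 and 0.065 m).
It fails at once if one of the small things standing or lying beside the stove is moved by more than 20 mm (distance of any of ramekin, scraper, mill from where it was at the start of the episode above 0.02 m).
It also fails if it takes over 67 s, if anything falls off the work surface, if the arm or the gripper's body presses on something with over 40 N, if the wrist force passes 120 N, or if a joint passes its speed limit or range.

## Working session

There is one attempt and no reset: what is moved stays moved. The work goes in short steps, Python scripts to look and compute and a shell command to move; the robot and the scene stay as the last step left them, time stands still between calls to the robot, and variables do not carry over. Pictures are saved under pics/ and viewed, at most 10 in all, crops included, and the job is handed in when it is done.

```bash
ls; mkdir -p pics
cat > h.py <<'E'
import numpy as np, cv2, pickle
from station import ctrl
def shot(name,tag):
    c=ctrl.camera(name); pickle.dump(c,open(f'pics/{tag}.pkl','wb'))
    cv2.imwrite(f'pics/{tag}.png',c['color'][:,:,::-1]); return c
def load(tag): return pickle.load(open(f'pics/{tag}.pkl','rb'))
def D(c): return np.array([c['k1'],0,0,0,0],float)
def ray(c,uv):
    n=cv2.undistortPoints(np.array(uv,float).reshape(-1,1,2),c['intrinsics'],D(c)).reshape(-1,2)
    T=c['camera_from_world'];R=T[:3,:3];o=-R.T@T[:3,3]
    return o,np.c_[n,np.ones(len(n))]@R
def at_z(c,uv,z):
    o,d=ray(c,uv); return o+d*((z-o[2])/d[:,2])[:,None]
def proj(c,P):
    T=c['camera_from_world'];P=np.atleast_2d(P)@T[:3,:3].T+T[:3,3]
    return cv2.projectPoints(P,np.zeros(3),np.zeros(3),c['intrinsics'],D(c))[0].reshape(-1,2)
E
python3 - <<'E'
from h import *
a=shot('top','t0');b=shot('scene','s0')
im=np.hstack([a['color'],b['color']])[:,:,::-1]
cv2.imwrite('pics/top0.png',cv2.resize(a['color'][:,:,::-1],(800,600),interpolation=cv2.INTER_CUBIC))
for c in(a,b):
    T=c['camera_from_world'];print(-T[:3,:3].T@T[:3,3],T[:3,:3].round(2).tolist(),c['k1'],c['intrinsics'].tolist())
print(ctrl.get_obs())
E
```

```text
pics
[ 0.35454708 -0.03071546  1.07394543] [[-0.01, -1.0, -0.01], [-1.0, 0.01, -0.07], [0.07, 0.01, -1.0]] 0.02950455093143399 [[350.23756507520534, 0.0, 252.18666656307076], [0.0, 350.23756507520534, 197.62926743926275], [0.0, 0.0, 1.0]]
[ 0.878435   -0.52881904  0.9303931 ] [[0.74, 0.67, 0.01], [0.53, -0.58, -0.63], [-0.42, 0.47, -0.78]] -0.05104911819534037 [[375.2705301314592, 0.0, 251.66113889949827], [0.0, 375.2705301314592, 191.19117231792274], [0.0, 0.0, 1.0]]
{'time_s': 0.1, 'qpos': array([ 1.22838264e+00,  3.00463474e-01,  1.52151414e+00, -1.17906282e-05,
        1.32070133e+00, -6.65810789e-02]), 'joint_vel': array([ 6.87825461e-05, -5.36960075e-04, -9.92841428e-04,  7.47353298e-04,
       -1.43187753e-03, -9.94275098e-04]), 'tau': array([ 9.74011527e-04, -5.32633138e+01, -3.53299284e+01,  7.10514723e-02,
        2.33949046e-02, -2.48246309e-06]), 'ee_pos': array([0.14970805, 0.52898823, 0.20491883]), 'eef_rot': array([-3.14050801e+00, -6.08778513e-05,  2.86576294e+00]), 'force': array([-0.0578547 , -0.26009239, -0.03193537]), 'moment': array([ 0.01924393,  0.0422423 , -0.00592157]), 'grip_force': 0.0, 'grip_width': 0.09449284547490552}
```

View pics/top0.png

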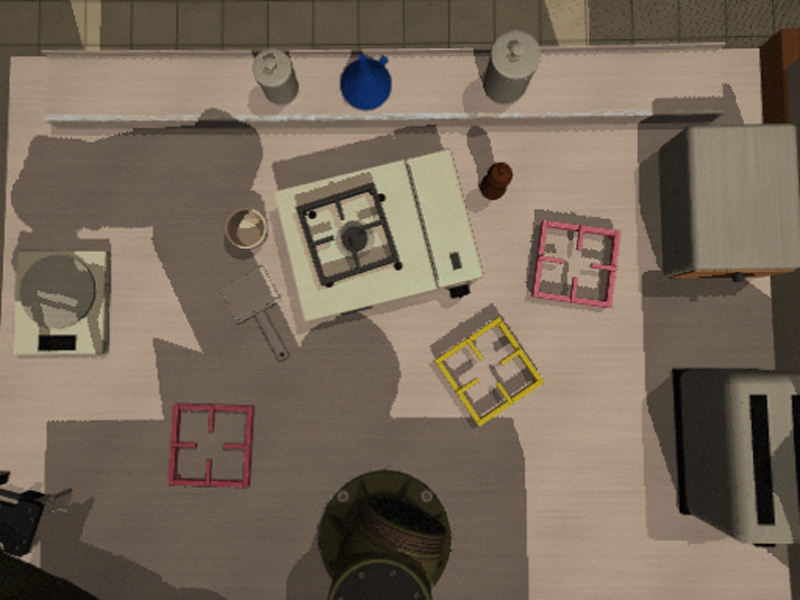

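View pics/s0.png

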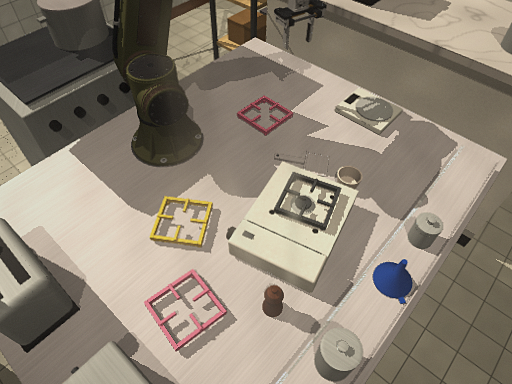

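The dark frame on the stove at about (350,235) in the enlarged top view is the support. The pink frames at (577,262) and (212,446) and the yellow one at (490,370) are decoys, going by colour and because they lie off the hob. Dark dimples show at about (312,214), (381,197), (398,265) and (328,283). I'll confirm this in an enlarged crop.

Run:
```python
from h import *
a=load('t0')
im=a['color'][110:195,170:310,::-1]
cv2.imwrite('pics/crop0.png',cv2.resize(im,None,fx=5.5,fy=5.5,interpolation=cv2.INTER_CUBIC))
s=1/1.5625
d=at_z(a,np.array([[312,214],[381,197],[398,265],[328,283]])*s,0.068);print(d,d.mean(0))
print(np.linalg.norm(d-np.roll(d,1,0),axis=1))
f=at_z(a,np.array([[300,205],[378,187],[398,264],[319,285]])*s,0.092);print(f,f.mean(0))
print('mill,ram,scr',at_z(a,np.array([[492,192],[246,232],[255,298],[283,357]])*s,0.0))
```

```text
[[ 0.60709659  0.13086593  0.068     ]
 [ 0.63811762  0.00183386  0.068     ]
 [ 0.5097087  -0.0289125   0.068     ]
 [ 0.47726695  0.10092436  0.068     ]] [0.55804747 0.05117791 0.068     ]
[0.13323751 0.13270863 0.13203859 0.13382854]
[[ 0.61790175  0.14893621  0.092     ]
 [ 0.64995616  0.00642548  0.092     ]
 [ 0.50783125 -0.02897024  0.092     ]
 [ 0.47084174  0.11404396  0.092     ]] [0.56163272 0.06010885 0.092     ]
mill,ram,scr [[ 0.66487137 -0.21708143  0.        ]
 [ 0.58892173  0.27291133  0.        ]
 [ 0.45699474  0.25374339  0.        ]
 [ 0.34061414  0.19766957  0.        ]]
```

View pics/crop0.png

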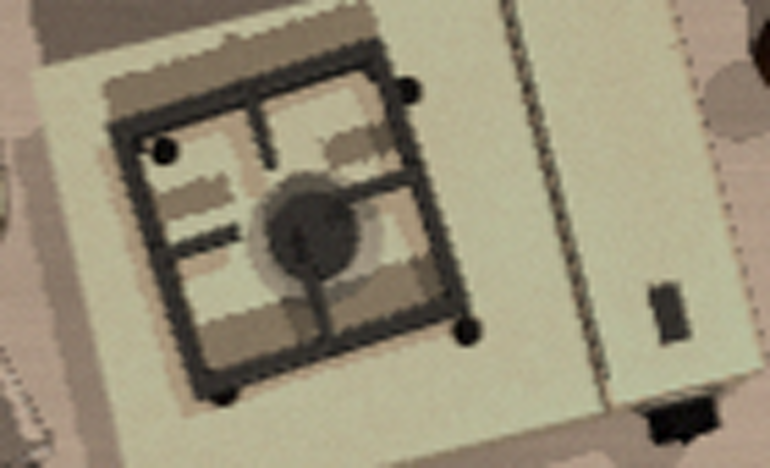

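The crop confirms it. It shows a dark frame on the hob with outer corners at about (112,128), (378,42), (470,310) and (200,395), turned about 0.075 rad anticlockwise to the dimples at (164,150), (408,90) and (466,331). I'll bring the wrist camera over it.

```bash
python3 -m pendant '[[[2,-2.5,0.8],-0.059],[[2,-2.5,0.8],-0.059],[[2,-2.5,0.8],-0.059],[[2,-2.5,0.8],-0.059],[[2,-2.5,0.8],-0.059],[[2,-2.5,0.8],-0.059],[[2,-2.5,0.8],-0.059],[[2,-2.5,0.8],-0.059],[[2,-2.5,0.8],-0.059],[[2,-2.5,0.8],-0.059],[[2,-2.5,0.8],-0.059],[[2,-2.5,0.8],-0.059],[[2,-2.5,0.8],-0.059],[[2,-2.5,0.8],-0.059],[[2,-2.5,0.8],-0.059],[[2,-2.5,0.8],-0.059],[[2,-2.5,0.8],-0.059],[[2,-2.5,0.8],-0.059],[[0,0,0],0]]' 0 20
python3 - <<'E'
from h import *
a=shot('wrist','w0');T=a['camera_from_world'];print(-T[:3,:3].T@T[:3,3],T[:3,:3].round(3),a['intrinsics'][0,0],ctrl.get_obs()['ee_pos'],ctrl.get_obs()['force'])
E
```

```text
time_s: 1.68
ee_pos: [0.512, 0.0756, 0.3497]
eef_rot: [3.141, 0.001, 1.797]
force: [-0.7, 0.6, -0.6]
grip_width: 0.0006
grip_force: 0.0
[0.49508822 0.14477731 0.52769049] [[ 0.974  0.225 -0.   ]
 [ 0.218 -0.945  0.243]
 [ 0.054 -0.237 -0.97 ]] 318.89028562142397 [0.51081474 0.07736888 0.3491077 ] [-0.28324918  0.87333498 -0.82817563]
```

View pics/w0.png

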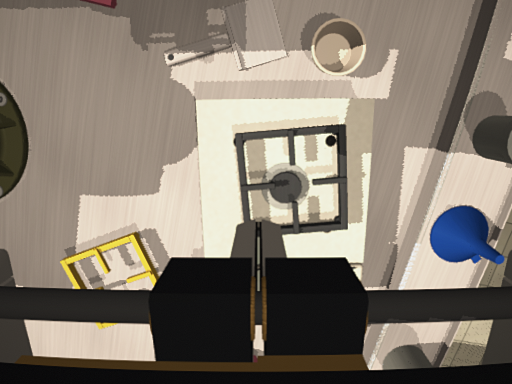

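The wrist view shows the support with outer corners at about (236,135), (345,125), (348,230) and (247,235). One dimple is clear at (331,141) and the burner is at (288,184). I'll fit the stove and support outlines numerically in both views.

```bash
cat >> h.py <<'E'
from scipy.optimize import minimize
from scipy.ndimage import map_coordinates
def place(p,P,z):
    c,s=np.cos(p[2]),np.sin(p[2]);return np.c_[p[0]+c*P[:,0]-s*P[:,1],p[1]+s*P[:,0]+c*P[:,1],np.full(len(P),z)]
def edges(L,sides,n=60,ext=.92):
    t=np.linspace(-ext,ext,n)*L;o=np.full(n,L);z=np.zeros(n);u=np.ones(n);q=[]
    for s in sides:
        q.append({'L':(t,o,z,u),'R':(t,-o,z,-u),'F':(o,t,u,z),'N':(-o,t,-u,z)}[s])
    q=np.hstack(q).T;return q[:,:2],q[:,2:]
def fit(c,P,N,z,x0,sign,d,bad=None,span=(.006,.04)):
    g=cv2.GaussianBlur(c['color'].astype(np.float32).mean(2),(0,0),.6)
    def S(q):
        uv=proj(c,q);return map_coordinates(g,[uv[:,1],uv[:,0]],order=1,mode='nearest')
    vis=np.ones(len(P),bool)
    if bad is not None: vis=~bad(proj(c,place(x0,P,z)))
    def cost(p): return -np.clip(sign*(S(place(p,P+d*N,z))-S(place(p,P-d*N,z))),-10,50)[vis].mean()
    best=None;rng=np.random.default_rng(0)
    for i in range(14):
        s=np.array(x0)+(rng.uniform(-1,1,3)*[span[0],span[0],span[1]] if i else 0)
        r=minimize(cost,s,method='Nelder-Mead',options=dict(initial_simplex=s+np.vstack([np.zeros(3),np.diag([.004,.004,.02])]),xatol=1e-5,fatol=1e-3))
        if best is None or r.fun<best.fun: best=r
    return best.x,best.fun
def rel(st,su):
    d=su[:2]-st[:2];c,s=np.cos(st[2]),np.sin(st[2]);return np.array([c*d[0]+s*d[1],-s*d[0]+c*d[1]])*1e3,su[2]-st[2]
def measure(c,x0st,x0su,bad=None,stsides='LNF',zs=.096):
    st=fit(c,*edges(.125,stsides),.070,x0st,-1,.003,bad)
    su=fit(c,*edges(.075,'LRNF'),zs,x0su,1,.0025,bad)
    return st,su
def overlay(c,st,su,tag,box,zs=.096,k=4):
    x0,y0,x1,y1=box;im=cv2.resize(np.ascontiguousarray(c['color'][y0:y1,x0:x1,::-1]),None,fx=k,fy=k,interpolation=cv2.INTER_CUBIC)
    f=lambda P:[((proj(c,P)-[x0,y0]+.5)*k).astype(np.int32)]
    sq=np.array([[1,1],[1,-1],[-1,-1],[-1,1]])
    a=np.linspace(0,6.28,30);ci=np.c_[np.cos(a),np.sin(a)]
    cv2.polylines(im,f(place(su,sq*.075,zs)),True,(0,0,255),1)
    cv2.polylines(im,f(place(st,sq*.125,.07)),True,(0,160,0),1)
    for s in sq: cv2.polylines(im,f(place(st,ci*.008+s*.066,.07)),True,(255,0,0),1)
    cv2.polylines(im,f(place(st,ci*.024,.083)),True,(255,0,255),1)
    cv2.imwrite(f'pics/{tag}.png',im)
E
python3 - <<'E'
from h import *
for tag,ss in(('w0','LNF'),('t0','LF')):
    c=load(tag)
    bad=(lambda uv:(uv[:,1]>218)&(uv[:,0]>145)&(uv[:,0]<370)|(uv[:,1]>255)) if tag=='w0' else None
    st,su=measure(c,[.558,.052,.236],[.562,.059,.31],bad,ss)
    print(tag,st,su,rel(st[0],su[0]))
    if tag=='w0': overlay(c,st[0],su[0],'ov0',(185,90,375,240))
E
```

```text
w0 (array([0.55792135, 0.05226806, 0.24378667]), np.float64(-38.45201110839844)) (array([0.562, 0.063, 0.31 ]), np.float64(-50.0)) (array([6.54851661, 9.43010569]), np.float64(0.06621333477147218))
t0 (array([0.5587659 , 0.0520782 , 0.23704235]), np.float64(-40.61528396606445)) (array([0.56490033, 0.06492607, 0.30980866]), np.float64(-45.08608627319336)) (array([ 8.97994364, 11.04806792]), np.float64(0.07276630822711228))
```

View pics/ov0.png

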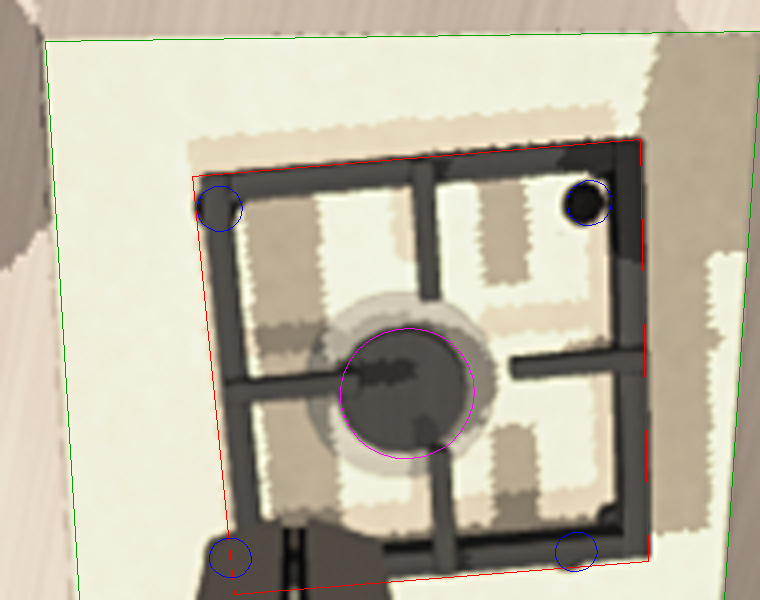

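The overlay shows the dimple circle (585,203) matching well. The support outline is loose because its contrast score saturates, so I'll sharpen it.

```bash
sed -i 's/-10,50)/-30,140)/' h.py; sed -i 's/x0su,1,.0025,bad/x0su,1,.0015,bad/; s/x0st,-1,.003,bad/x0st,-1,.002,bad/' h.py
python3 - <<'E'
from h import *
for tag,ss in(('w0','LNF'),('t0','LF')):
    c=load(tag)
    bad=(lambda uv:(uv[:,1]>205)&(uv[:,0]>145)&(uv[:,0]<370)&~((uv[:,0]>285)&(uv[:,1]<250))|(uv[:,1]>255)) if tag=='w0' else None
    st,su=measure(c,[.558,.052,.236],[.562,.061,.31],bad,ss)
    print(tag,st,su,rel(st[0],su[0]))
    if tag=='w0': overlay(c,st[0],su[0],'ov1',(185,90,375,240))
E
```

```text
w0 (array([0.55670164, 0.05162025, 0.23495484]), np.float64(-51.747894287109375)) (array([0.56316878, 0.06453333, 0.31290711]), np.float64(-108.48417663574219)) (array([ 9.29560985, 11.05274511]), np.float64(0.07795226197333602))
t0 (array([0.55864829, 0.05199186, 0.23685277]), np.float64(-33.94155502319336)) (array([0.56416649, 0.06281035, 0.31036282]), np.float64(-38.298160552978516)) (array([7.90263181, 9.22163429]), np.float64(0.0735100436775557))
```

View pics/ov1.png

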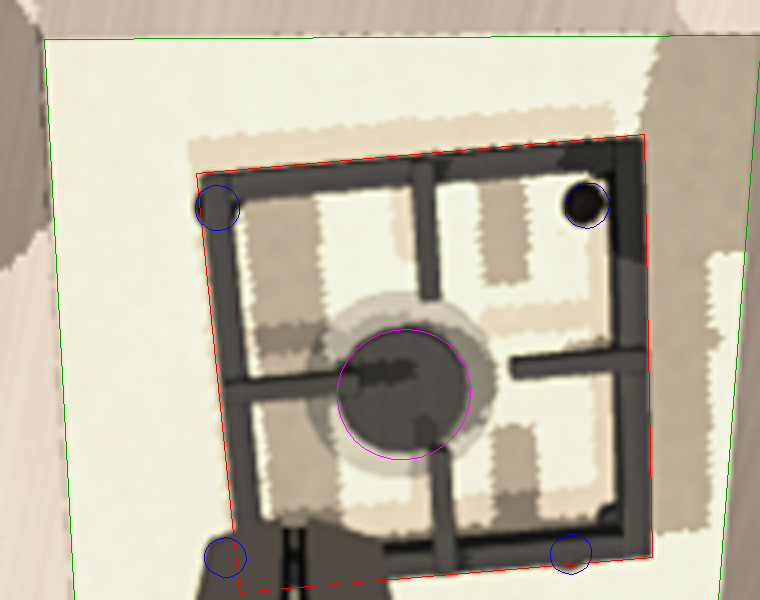

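```bash
python3 -m pendant '[[[1.35,1.7,-3],0.01],[[1.35,1.7,-3],0],[[1.35,1.7,-3],0],[[1.35,1.7,-3],0],[[1.35,1.7,-3],0],[[1.35,1.7,-3],0],[[0,0,-3],0],[[0,0,-3],0],[[0,0,-2.9],0],[[0,0,0],0],[[0,0,0],0],[[0,0,0],0]]'
```

```text
time_s: 2.73
ee_pos: [0.5913, 0.1818, 0.0824]
eef_rot: [3.14, -0.0, 1.815]
force: [0.6, -0.2, 0.9]
grip_width: 0.0
grip_force: 0.0
```

```bash
python3 -m pendant '[[[0.094,-0.39,-0.1],0],[[0.094,-0.39,-0.1],0],[[0.094,-0.39,0],0],[[0.023,-0.1,0],0],[[0.023,-0.1,0],0],[[0.023,-0.1,0],0],[[0.023,-0.1,0],0],[[0,0,0],0]]'; python3 -m pendant '[[[0.023,-0.1,0],0],[[0.023,-0.1,0],0],[[0.023,-0.1,0],0]]';  python3 -m pendant '[[[0.023,-0.1,0],0],[[0.023,-0.1,0],0],[[0.023,-0.1,0],0]]'
```

```text
time_s: 3.4
ee_pos: [0.5946, 0.1654, 0.0785]
eef_rot: [-3.142, 0.0, 1.814]
force: [0.3, -0.7, 1.3]
grip_width: 0.0008
grip_force: 0.0
time_s: 3.65
ee_pos: [0.5952, 0.1625, 0.0784]
eef_rot: [3.142, -0.0, 1.814]
force: [-0.3, 0.6, -0.6]
grip_width: 0.0002
grip_force: 0.0
time_s: 3.9
ee_pos: [0.5959, 0.1596, 0.0785]
eef_rot: [3.141, -0.0, 1.814]
force: [-0.2, 2.6, -0.1]
grip_width: 0.0002
grip_force: 0.9
```

```bash
python3 -m pendant '[[[0.023,-0.1,0],0],[[0.023,-0.1,0],0],[[0.023,-0.1,0],0],[[0.023,-0.1,0],0],[[0.023,-0.1,0],0]]';  python3 -m pendant '[[[0.023,-0.1,0],0],[[0.023,-0.1,0],0],[[0.023,-0.1,0],0],[[0.023,-0.1,0],0]]'
```

```text
time_s: 4.32
ee_pos: [0.5971, 0.1544, 0.0784]
eef_rot: [3.142, 0.0, 1.814]
force: [-0.3, 1.9, -0.3]
grip_width: 0.0007
grip_force: 0.9
time_s: 4.65
ee_pos: [0.598, 0.1504, 0.0784]
eef_rot: [-3.142, -0.0, 1.814]
force: [-0.0, 2.3, -0.2]
grip_width: 0.0005
grip_force: 0.8
```

```bash
python3 -m pendant '[[[-0.23,1,0],0],[[0,0,3.5],0],[[0,0,3.5],0],[[-1.4,-2.85,3],0],[[-1.4,-2.85,3],0],[[-1.4,-2.85,3],0],[[-1.4,-2.85,3],0],[[-1.4,-2.85,3],0],[[0,0,0],0],[[0,0,0],0]]'
cat > m.py <<'E'
from h import *
import sys
tag,z=sys.argv[1],float(sys.argv[2]);su0=[float(v) for v in sys.argv[3:6]]
c=shot('wrist',tag);lo=proj(c,ctrl.get_obs()['ee_pos'])[0];print('tcp px',lo)
bad=lambda uv:(uv[:,1]>lo[1]-12)&(abs(uv[:,0]-lo[0])<45)|(uv[:,1]>lo[1]+20)|(uv[:,1]<2)|(uv[:,0]<2)|(uv[:,0]>509)
st,su=measure(c,[.5573,.0518,.236],su0,bad,'LNF',z)
print(st,su,rel(st[0],su[0]))
b=np.clip(proj(c,place(su[0],np.array([[1,1],[1,-1],[-1,-1],[-1,1]])*.1,.08)),0,[511,383]).astype(int)
x0,y0=b.min(0);x1,y1=b.max(0);overlay(c,st[0],su[0],tag+'ov',(x0,y0,x1,y1),z,3 if x1-x0<260 else 2)
E
python3 m.py w1 .096 .5585 .054 .27
```

```text
time_s: 5.48
ee_pos: [0.5289, 0.024, 0.2933]
eef_rot: [3.138, 0.001, 1.812]
force: [-0.1, -0.2, -0.2]
grip_width: 0.0004
grip_force: 0.0
tcp px [259.87631455 234.0126315 ]
(array([0.55649553, 0.05177367, 0.23860282]), np.float64(-46.17216110229492)) (array([0.56327518, 0.05357797, 0.27892704]), np.float64(-103.8536605834961)) (array([7.01401861, 0.15084974]), np.float64(0.040324214238974254))
```

View pics/w1ov.png

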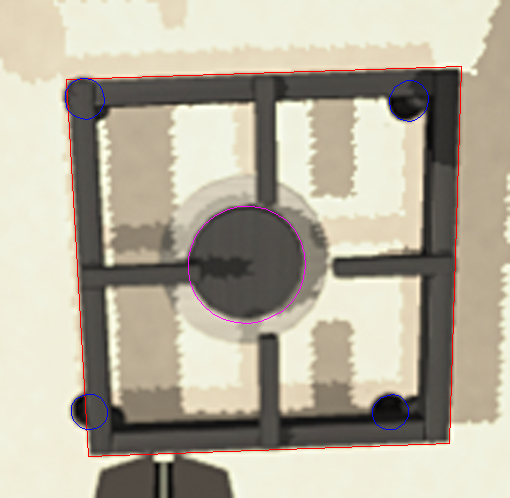

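The wrist view shows all four dimples, at (85,98), (408,101), (90,412) and (391,412). The support is now about 7 mm too far in stove x, centred in y, and still 0.04 rad anticlockwise. Next is the far side, right of middle.

```bash
python3 -m pendant '[[[2.96,0.17,-2.2],0],[[2.96,0.17,-2.2],0],[[2.96,0.17,-2.2],0],[[2.96,0.17,-2.2],0],[[2.96,0.17,-2.2],0],[[0,0,-3.4],0],[[0,0,-3.4],0],[[0,0,-3.5],0],[[0,0,0],0],[[0,0,0],0],[[0,0,0],0]]'; python3 -m pendant '[[[-0.29,-0.07,0],0],[[-0.29,-0.07,0],0],[[-0.1,-0.023,0],0],[[0,0,0],0]]'
```

```text
time_s: 6.45
ee_pos: [0.6763, 0.0343, 0.0768]
eef_rot: [-3.139, -0.001, 1.815]
force: [0.2, -0.1, 0.5]
grip_width: 0.0006
grip_force: 0.0
time_s: 6.78
ee_pos: [0.6698, 0.0315, 0.0787]
eef_rot: [3.142, 0.0, 1.814]
force: [0.9, 0.7, -0.3]
grip_width: 0.0001
grip_force: 0.0
```

```bash
python3 -m pendant '[[[-0.097,-0.023,0],0],[[-0.097,-0.023,0],0],[[-0.097,-0.023,0],0],[[-0.097,-0.023,0],0],[[-0.097,-0.023,0],0],[[-0.097,-0.023,0],0]]'; python3 -m pendant '[[[-0.097,-0.023,0],0],[[-0.097,-0.023,0],0],[[-0.097,-0.023,0],0]]'; python3 -m pendant '[[[-0.097,-0.023,0],0],[[-0.097,-0.023,0],0],[[-0.097,-0.023,0],0]]'
```

```text
time_s: 7.28
ee_pos: [0.6642, 0.03, 0.0785]
eef_rot: [3.142, -0.0, 1.814]
force: [0.1, 0.7, -0.1]
grip_width: 0.0007
grip_force: 0.0
time_s: 7.53
ee_pos: [0.6614, 0.0294, 0.0785]
eef_rot: [3.141, 0.0, 1.814]
force: [1.1, 0.7, -1.0]
grip_width: 0.0003
grip_force: 0.8
time_s: 7.78
ee_pos: [0.6584, 0.0287, 0.0785]
eef_rot: [3.142, -0.0, 1.814]
force: [1.0, 0.6, -1.4]
grip_width: 0.0007
grip_force: 0.7
```

```bash
python3 -m pendant '[[[-0.097,-0.023,0],0],[[-0.097,-0.023,0],0],[[-0.097,-0.023,0],0],[[-0.097,-0.023,0],0]]'; python3 -m pendant '[[[0.4,0.1,0],0],[[0.6,0.15,0],0],[[0,0,3.5],0],[[0,0,3.5],0],[[-2.8,-0.2,2.85],0],[[-2.8,-0.2,2.85],0],[[-2.8,-0.2,2.85],0],[[-2.8,-0.2,2.85],0],[[-2.8,0,2.85],0],[[0,0,0],0],[[0,0,0],0],[[0,0,0],0]]';python3 m.py w2 .096 .558 .0525 .25
```

```text
time_s: 8.12
ee_pos: [0.6545, 0.0277, 0.0785]
eef_rot: [-3.142, 0.0, 1.814]
force: [0.2, -0.0, -0.4]
grip_width: 0.0001
grip_force: 0.4
time_s: 9.12
ee_pos: [0.5249, 0.0224, 0.2906]
eef_rot: [-3.141, -0.0, 1.814]
force: [0.2, 0.4, -0.9]
grip_width: 0.0004
grip_force: 0.0
tcp px [259.75868461 235.84597775]
(array([0.55653593, 0.05179161, 0.23782509]), np.float64(-46.62786102294922)) (array([0.55574232, 0.05330667, 0.25166124]), np.float64(-77.59552764892578)) (array([-0.4143419 ,  1.65937826]), np.float64(0.013836145520662313))
```

Run:
```python
from h import *
c=load('w2')
for z in(.088,.090,.092,.094,.096,.098):
    print(z,fit(c,*edges(.075,'LRNF'),z,[.5557,.0533,.25],1,.0015))
c=load('w1');
for z in(.090,.092,.094,.096,.098): print(z,fit(c,*edges(.075,'LRNF'),z,[.563,.0535,.279],1,.0015,lambda uv:(uv[:,1]>222)&(abs(uv[:,0]-260)<45)))
```

```text
0.088 (array([0.5565858 , 0.05210278, 0.25916574]), np.float64(-116.5857162475586))
0.09 (array([0.55633261, 0.05228624, 0.25904003]), np.float64(-117.81919860839844))
0.092 (array([0.55611086, 0.05250323, 0.25794086]), np.float64(-110.91736602783203))
0.094 (array([0.555951  , 0.05275625, 0.25749051]), np.float64(-96.37306213378906))
0.096 (array([0.55574164, 0.05330798, 0.25166486]), np.float64(-77.59557342529297))
0.098 (array([0.55621874, 0.05499046, 0.25841618]), np.float64(-65.04576110839844))
0.09 (array([0.56417987, 0.05294472, 0.27879436]), np.float64(-101.17539978027344))
0.092 (array([0.56384714, 0.05316112, 0.27935954]), np.float64(-109.04523468017578))
0.094 (array([0.56356552, 0.05335752, 0.27947519]), np.float64(-110.0760498046875))
0.096 (array([0.56327629, 0.05357771, 0.2789184 ]), np.float64(-103.8536605834961))
0.098 (array([0.56296268, 0.05376217, 0.27760518]), np.float64(-90.86387634277344))
```

View pics/w2ov.png

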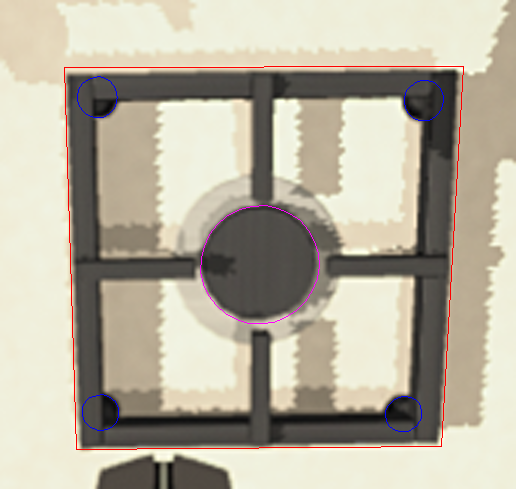

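The view shows all four feet over their dimples, and the best-fit top height has dropped 4 mm. So it is seated, with the fingers away. Next is the left press.

```bash
python3 -m pendant '[[[0.2,3.17,-1.2],0],[[0.2,3.17,-1.2],0],[[0.2,3.17,-1.2],0],[[0.2,3.17,-1.2],0],[[0,0,-3.3],0],[[0,0,-3.3],0],[[0,0,-3.3],0],[[0,0,-3.3],0],[[0,0,-3.3],0],[[0,0,0],0],[[0,0,0],0],[[0,0,0],0]]'; python3 -m pendant '[[[0.094,-0.39,0],0],[[0.07,-0.29,0],0],[[0.024,-0.1,0],0],[[0.024,-0.1,0],0],[[0,0,0],0],[[0,0,0],0]]'
```

```text
time_s: 10.17
ee_pos: [0.5324, 0.1491, 0.0768]
eef_rot: [-3.139, -0.0, 1.814]
force: [-0.6, -0.6, 0.5]
grip_width: 0.0004
grip_force: 0.0
time_s: 10.67
ee_pos: [0.5347, 0.1402, 0.0781]
eef_rot: [3.141, 0.0, 1.814]
force: [0.2, -0.2, -0.2]
grip_width: 0.0008
grip_force: 0.0
```

```bash
python3 -m pendant '[[[0.024,-0.1,0],0],[[0.024,-0.1,0],0],[[0.024,-0.1,0],0],[[0.024,-0.1,0],0],[[0.024,-0.1,0],0],[[0,0,0],0]]'; python3 -m pendant '[[[0.012,-0.05,0],0],[[0.012,-0.05,0],0],[[0,0,0],0]]'; python3 -m pendant '[[[0.012,-0.05,0],0],[[0.012,-0.05,0],0],[[0,0,0],0]]'
```

```text
time_s: 11.17
ee_pos: [0.5359, 0.1351, 0.078]
eef_rot: [-3.142, -0.0, 1.814]
force: [-0.3, 0.9, 0.4]
grip_width: 0.0001
grip_force: 0.0
time_s: 11.42
ee_pos: [0.5362, 0.1342, 0.078]
eef_rot: [-3.142, 0.0, 1.814]
force: [-0.4, 0.1, -0.4]
grip_width: 0.0005
grip_force: 0.0
time_s: 11.67
ee_pos: [0.5364, 0.1334, 0.078]
eef_rot: [3.142, -0.0, 1.814]
force: [0.2, 1.5, -0.4]
grip_width: -0.0001
grip_force: 0.5
```

```bash
for i in 1; do python3 -m pendant '[[[0.006,-0.025,0],0],[[0.006,-0.025,0],0],[[0,0,0],0]]'; python3 -m pendant '[[[0.006,-0.025,0],0],[[0.006,-0.025,0],0],[[0,0,0],0]]';python3 -m pendant '[[[0.006,-0.025,0],0],[[0.006,-0.025,0],0],[[0,0,0],0]]'; done | grep -E "pos|force"
```

```text
ee_pos: [0.5365, 0.1329, 0.078]
force: [0.2, 2.6, 0.7]
grip_force: 1.2
ee_pos: [0.5366, 0.1324, 0.078]
force: [-0.3, 3.4, -0.1]
grip_force: 1.6
ee_pos: [0.5368, 0.1318, 0.078]
force: [0.5, 4.4, -0.6]
grip_force: 1.8
```

```bash
{ python3 -m pendant '[[[0.006,-0.025,0],0],[[0.006,-0.025,0],0],[[0,0,0],0]]'; python3 -m pendant '[[[0.006,-0.025,0],0],[[0.006,-0.025,0],0],[[0,0,0],0]]';python3 -m pendant '[[[0.006,-0.025,0],0],[[0.006,-0.025,0],0],[[0,0,0],0]]'; } | grep -E "pos|force"
```

```text
ee_pos: [0.537, 0.1313, 0.078]
force: [1.5, 4.9, -1.5]
grip_force: 1.9
ee_pos: [0.5371, 0.1312, 0.0781]
force: [2.1, 6.8, -0.9]
grip_force: 3.2
ee_pos: [0.5371, 0.131, 0.0781]
force: [0.6, 9.7, -1.8]
grip_force: 4.8
```

```bash
{ python3 -m pendant '[[[0.005,-0.02,0],0],[[0,0,0],0],[[0,0,0],0]]'; python3 -m pendant '[[[0,0,0],0],[[0,0,0],0],[[0,0,0],0]]'; } | grep -E "pos|force"
```

```text
ee_pos: [0.5371, 0.131, 0.0781]
force: [1.0, 11.2, -1.7]
grip_force: 5.4
ee_pos: [0.5371, 0.131, 0.0781]
force: [1.6, 10.4, -1.1]
grip_force: 5.4
```

Held at about 11 N and it stayed put. I'll let go and check on the way to the right side.

```bash
python3 -m pendant '[[[-0.05,0.2,0],0],[[-0.19,0.8,0],0],[[0,0,3.5],0],[[0,0,3.5],0],[[-0.2,-2.36,2.85],0],[[-0.2,-2.36,2.85],0],[[-0.2,-2.36,2.85],0],[[-0.2,-2.36,2.85],0],[[-0.2,-2.36,2.85],0],[[0,0,0],0],[[0,0,0],0],[[0,0,0],0]]' | grep ee_pos
python3 m.py w3 .090 .5563 .0515 .25; python3 -c "
from h import *
c=load('w3')
for z in(.088,.090,.092,.094,.096): print(z,fit(c,*edges(.075,'LRNF'),z,[.5557,.052,.25],1,.0015))"
```

```text
ee_pos: [0.5244, 0.0224, 0.2896]
tcp px [259.76129814 235.50528504]
(array([0.55654552, 0.05186324, 0.23739105]), np.float64(-46.62217712402344)) (array([0.55581875, 0.05009585, 0.24023456]), np.float64(-115.40680694580078)) (array([-1.12201568, -1.54690887]), np.float64(0.0028435084574009173))
0.088 (array([0.5561078 , 0.04971718, 0.24060719]), np.float64(-114.8800048828125))
0.09 (array([0.55581876, 0.05009602, 0.24023045]), np.float64(-115.40681457519531))
0.092 (array([0.55566019, 0.05006132, 0.23878596]), np.float64(-108.37411499023438))
0.094 (array([0.55548304, 0.05028704, 0.23956476]), np.float64(-95.41938018798828))
0.096 (array([0.55528892, 0.05070568, 0.23501981]), np.float64(-77.01023864746094))
```

```bash
python3 -m pendant '[[[1.83,-2.2,-1.6],0],[[1.83,-2.2,-1.6],0],[[1.83,-2.2,-1.6],0],[[0,0,0],0],[[0,0,-3.28],0],[[0,0,-3.28],0],[[0,0,-3.28],0],[[0,0,-3.28],0],[[0,0,-3.2],0],[[0,0,0],0],[[0,0,0],0],[[0,0,0],0]]'; python3 -m pendant '[[[-0.07,0.29,0],0],[[-0.07,0.29,0],0],[[-0.024,0.1,0],0],[[0,0,0],0],[[0,0,0],0]]'
```

```text
time_s: 15.72
ee_pos: [0.5803, -0.0435, 0.081]
eef_rot: [3.14, 0.001, 1.814]
force: [0.7, 0.4, 1.1]
grip_width: 0.0
grip_force: 0.0
time_s: 16.13
ee_pos: [0.5781, -0.037, 0.0798]
eef_rot: [3.141, 0.0, 1.814]
force: [-0.2, 0.7, 0.5]
grip_width: 0.0002
grip_force: 0.0
```

```bash
{ python3 -m pendant '[[[-0.024,0.1,-0.05],0],[[-0.024,0.1,-0.05],0],[[-0.024,0.1,-0.05],0],[[-0.024,0.1,0],0],[[-0.024,0.1,0],0],[[0,0,0],0]]'; python3 -m pendant '[[[-0.012,0.05,0],0],[[-0.012,0.05,0],0],[[0,0,0],0]]'; python3 -m pendant '[[[-0.012,0.05,0],0],[[-0.012,0.05,0],0],[[0,0,0],0]]'; python3 -m pendant '[[[-0.006,0.025,0],0],[[-0.006,0.025,0],0],[[0,0,0],0]]'; } | grep -E "pos|force"
```

```text
ee_pos: [0.5767, -0.0321, 0.0777]
force: [-0.2, -0.2, -0.6]
grip_force: 0.1
ee_pos: [0.5765, -0.0311, 0.0778]
force: [-0.2, -1.2, -0.6]
grip_force: 0.6
ee_pos: [0.5763, -0.0301, 0.0778]
force: [0.6, -0.9, -1.2]
grip_force: 0.6
ee_pos: [0.5762, -0.0296, 0.0778]
force: [0.1, 0.0, -1.1]
grip_force: 0.7
```

```bash
{ for k in 1; do python3 -m pendant '[[[-0.006,0.025,0],0],[[-0.006,0.025,0],0],[[0,0,0],0]]'; python3 -m pendant '[[[-0.006,0.025,0],0],[[-0.006,0.025,0],0],[[0,0,0],0]]'; python3 -m pendant '[[[-0.006,0.025,0],0],[[-0.006,0.025,0],0],[[0,0,0],0]]'; done; } | grep -E "pos|force"
```

```text
ee_pos: [0.5761, -0.0292, 0.0778]
force: [0.9, -2.2, -1.1]
grip_force: 1.5
ee_pos: [0.576, -0.029, 0.0778]
force: [1.0, -5.7, -2.0]
grip_force: 2.8
ee_pos: [0.576, -0.0289, 0.0779]
force: [1.1, -7.9, -1.3]
grip_force: 4.1
```

```bash
{ python3 -m pendant '[[[-0.006,0.025,0],0],[[0,0,0],0],[[0,0,0],0]]'; python3 -m pendant '[[[-0.003,0.015,0],0],[[0,0,0],0],[[0,0,0],0]]';python3 -m pendant '[[[0,0,0],0],[[0,0,0],0],[[0,0,0],0]]'; } | grep -E "pos|force"
```

```text
ee_pos: [0.5761, -0.0288, 0.078]
force: [2.0, -9.9, -1.1]
grip_force: 4.8
ee_pos: [0.5761, -0.0288, 0.078]
force: [1.7, -10.6, -1.1]
grip_force: 5.2
ee_pos: [0.576, -0.0288, 0.078]
force: [2.0, -11.3, -1.9]
grip_force: 5.2
```

```bash
python3 -m pendant '[[[0.05,-0.2,0],0],[[0.14,-0.6,0],0],[[0.1,-0.4,3],0],[[0,0,3.5],0],[[-1,0.6,3],0],[[-1,0.8,3],0],[[-1,1.2,3],0],[[-1,1.6,3],0],[[-1.2,2.1,3],0],[[0,0,0],0],[[0,0,0],0],[[0,0,0],0],[[0,0,0],0]]'
python3 m.py w4 .090 .5563 .053 .24; python3 -c "
from h import *
c=load('w4')
for z in(.088,.090,.092,.094): print(z,fit(c,*edges(.075,'LRNF'),z,[.5557,.052,.25],1,.0015))"
```

```text
time_s: 19.97
ee_pos: [0.5266, 0.0228, 0.2914]
eef_rot: [-3.139, -0.001, 1.813]
force: [0.1, 0.6, 0.1]
grip_width: 0.0004
grip_force: 0.0
tcp px [259.76797731 236.36358646]
(array([0.55651138, 0.05174822, 0.23803534]), np.float64(-46.71139144897461)) (array([0.55510878, 0.05382297, 0.23982835]), np.float64(-118.44867706298828)) (array([-0.87384103,  2.3469817 ]), np.float64(0.0017930111645464986))
0.088 (array([0.5552997 , 0.05366199, 0.23756131]), np.float64(-116.569580078125))
0.09 (array([0.55510923, 0.05382281, 0.23982316]), np.float64(-118.44867706298828))
0.092 (array([0.55488868, 0.05414538, 0.24120908]), np.float64(-111.72244262695312))
0.094 (array([0.55472345, 0.05437221, 0.23763569]), np.float64(-97.08919525146484))
```

View pics/w4ov.png

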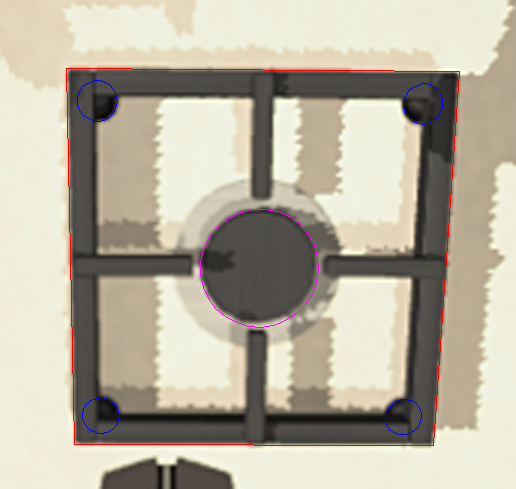

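The picture shows the support square to the stove. All four feet are in their dimples at (97,101), (423,104), (101,415) and (404,416), its top is still 4 mm lower than at the start, and the fingers are clear. Both presses held, so I'm handing in.

```bash
python3 -c "
from station import ctrl
print(ctrl.hand_in())"
```

```text
the job is handed in; nothing more can be done
None
```

The pan support is seated and untouched, about 2.5 mm off the burner axis by the last camera fit. It stayed locked under steady presses of about 11 N on its left side and then its right, and the job is handed in at about 20 s of the 67 s allowed; no verdict came back.

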